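# Isolate the dishwasher feed unit and switch it to drain

### The arm

A 6-joint arm with a two-finger parallel gripper is mounted at the origin on the work surface. World frame = base frame: x ahead of the robot, y to its left, z up, the work surface at z = 0. Lengths are in m, angles in rad, forces in N, time in s.
With the tool pointing down it reaches from about 0.375 to 0.975 m from the base axis. Payload 3.8 kg.
Tool frame: the origin (TCP) lies at the very end of the fingers, on their centre line; the grasp point (between the pads) lies 19 mm behind it; z points along the fingers, y is the direction in which the jaws open and shut (so a half turn about z gives the same grasp; the last joint's range is limited). The gripper opens to 88 mm and grips with 3 to 60 N. Pads are 18 mm wide; open, the fingers measure 123 mm over their backs; the gripper's body (75 mm by 187 mm) begins 45 mm behind the grasp point.
Start: joints at [-1.227, 0.264, 1.604, -0, 1.274, -0.037], TCP at [0.251, -0.627, 0.239] pointing down, gripper open.
Joint ranges: [-2.63, 2.63], [-0.94, 2.18], [0.31, 2.57], [-1.31, 4.45], [0, 2.66], [-2.55, 2.55]. Speed limits (rad/s): [2.57, 2.57, 3.14, 3.14, 3.14, 3.14].

### API

Orientations are given as [roll, pitch, yaw] about the fixed x, y, z axes, in that order (R = Rz(yaw) Ry(pitch) Rx(roll)).
In Python, from plant import robot gives the robot as it stands.
- The arm moves only by the tool servo_tool, never from a script. Its argument "series" is a list of rows, each a list of 4 numbers: the shift along the tool's x, y, z in m, then the turn about the tool's z in rad. A call has 1 to 10 rows; each row shifts and turns the pose as measured when the row begins, along the tool's axes as they then stand; what a row does not reach is not made up. A row lasts 1/12 s, in which the tool goes at most 41.7 mm and 7.16 degrees, less where a joint would pass 70% of its speed; a pose out of reach is approached as far as the arm can. A call is refused whole if a number of a shift passes 0.0417 or a number of a turn 0.125, either way. A call with a gripper value outside its range is refused whole. "hand" is the closure in counts, from 0 (fully open) to 255 (shut), set as the call begins (left out, the last holds). The fingers move at their own pace and stop on an object; "squeeze" is the grip in N (left out, the last holds). Time passes only in rows, so rows that do not move let the fingers close. It gives the time, the measured TCP pose, the force and the opening at its end, in the units of the state.
- robot.read_state(): the state, without advancing time (a new reading comes with each control period).
- robot.capture(name): name is "scene" or "top" or "wrist"; returns the picture (420x560x3 uint8, red, green, blue); there is no depth.
- robot.camera_model(name): a dict with "fx", "fy", "cx", "cy" (pixels), "k1" (the pictures are not rectified: a ray, as slopes to the right and down, at radius r is drawn at 1 + k1 r^2 times it, then the intrinsics apply), "R" (3x3) and "t" (3): a world point X has camera coordinates R X + t. Camera axes: x right, y down, z forward; pixel columns grow to the right and rows downward; lengths in m; the calibration is good to about 2 mm. A picture is of the moment at which its call begins: read the wrist's pose just before it. camera_model takes no time and is no camera call; for the wrist camera it gives the pose at the moment of the call.
- robot.sign_off(): hands the job in, once; it reports no verdict.
The state is a dict: "clock": time; "joints": joint angles; "joint_velocities": joint speeds; "tau": joint torques, N m; "tcp_pos": TCP position; "tcp_rot": TCP orientation; "force": force on the tool from outside, world axes, zero at the start; "torque": the same for the moment, N m; "opening": opening from 0.0 (shut) to 1.0 (fully open).
Only numpy, scipy, OpenCV 4.12 (cv2) and the standard library are available. Lean on these libraries where they do the work, as an engineer would, in place of code of your own. Each camera call takes 0.05 s, during which the arm holds its last target. There are 200 camera calls.

### The job

The dishwasher's feed-water unit has to be made ready for cleaning its mesh filter. Swing the blue isolator crank anticlockwise until you feel it bear firmly on its seat (where that is differs and can only be felt), which frees the interlocked red selector, then swing the red selector crank clockwise all the way over to its stop, leave the isolator shut and let go of both. Work gently: never force a crank against its seat or against the interlock with more than 20 N at its post, and leave the crockery and the other things on the worktop where they stand.

Things in the scene. Friction and masses are not known exactly. Their poses are not given: they have to be found in the camera images.
- unit: the grey feed-water unit, fixed to the worktop: a housing 130 mm (x) by 330 mm (y) by 70 mm high, with a white filter canister 120 mm tall, 82 mm across, at its +x side (centre 95 mm from the housing's centre). Origin: centre of the housing's underside. Its +y end carries the blue isolator crank, its -y end the red selector crank; its -x side faces roughly the robot.
- isolator_pivot (a point): point on the vertical turning axis of the blue isolator crank, on top of the housing (70 mm above the worktop), 85 mm from the unit's centre towards its +y; axes as the unit's. Felt at the post, the crank turns with 1 to 2 N; then it meets the hidden interlock latch, 5 to 9 N over the last 0.1 rad (7 mm); then it bears on the springy seat, 3 to 6 N more per mm. Short of the seat the selector stays locked.
- selector_pivot (a point): point on the vertical turning axis of the red selector crank, on top of the housing, 85 mm from the unit's centre towards its -y; axes as the unit's
- isolator_post (a point): centre, half-way up, of the free part of the upright round post at the end of the blue isolator crank: post 16 mm across, 75 mm from the pivot; it rises from the crank's flat arm (top 85 mm above the worktop) to 130 mm above the worktop; this point is 108 mm above the worktop. At the start the arm points roughly to the unit's +y.
- selector_post (a point): the same point on the identical post of the red selector crank. At the start the arm points to the unit's -y.
- isolator (a joint): angle of the blue isolator crank in rad: 0 = arm along the unit's +y (open), growing anticlockwise seen from above (towards the unit's -x, the robot). Starts at 0 to 0.25. The angle of its seat differs from start to start, anywhere from 0.7 to 1.6, and can only be felt. Pushed until the post resists with 11 to 16 N it is set and stays so when let go (it may ease back a little).
- selector (a joint): angle of the red selector crank in rad: 0 = arm along the unit's -y, growing as it turns clockwise seen from above (towards the unit's -x, the robot). Locked (only 0.03 rad of play) until the isolator is set; then it turns with 1 to 2 N at the post up to a springy stop at 1.35, where its arm points to the unit's -x, and stays where it is left.
- mesh_filter: grey metal-mesh cylinder filter, 69 mm across, 75 mm tall, standing; bystander. Origin: centre of its underside.
- flip_box: closed flip-top plastic box, white with blue lid, 122 x 87 x 60 mm; bystander. Origin: centre of its underside.
- carafe: empty upright glass carafe, 84 mm across, 150 mm tall; bystander. Origin: centre of its underside.
- bottle_brush: red bottle brush lying down, 275 mm long along its x, 40 mm high; bystander. Origin: centre of its underside.
- saucer: white saucer, 140 mm across, 18 mm high; bystander. Origin: centre of its underside.
- teacup: white teacup 80 mm across and 62 mm tall standing on the saucer; bystander. Origin: centre of its underside, 5 mm above the worktop.

How it is judged:
On the way, in this order (a step that is already met when the one before it is completed fails the run):
1. the isolator is turned across to where its seat can lie, the selector not yet turned (value of joint isolator above 0.65 rad and value of joint selector below 0.15 rad), for 0.1 s.
2. the freed selector is turning (value of joint selector above 0.4 rad and value of joint isolator above 0.6 rad), for 0.1 s.
At the end, for the whole second after the job is handed in: The red selector is at its stop (angle above 1.25 of 1.35 rad), which it can only reach once the isolator has been set; the isolator is still turned across (angle above 0.6 rad); both cranks are at rest (value of joint selector above 1.25 rad and value of joint isolator above 0.6 rad and velocity of joint each of selector, isolator below 0.05 rad/s); the robot touches nothing.
It fails at once if the isolator is forced onto its seat: more than 36 N on the small lug inside, which is 20 N at the post (contact force between isolator_c0 and latch_c0 above 36 N).
It fails at once if the selector is forced against the interlock: more than 36 N on the small lug inside, which is 20 N at the post (contact force between selector_c0 and bolt_c0 above 36 N).
It fails at once if a bystander is shifted by more than 30 mm (distance of any of mesh_filter, flip_box, carafe, bottle_brush, saucer, teacup from where it was at the start of the episode above 0.03 m).
It fails at once if the carafe, teacup or mesh filter is tipped (angle between any of carafe, teacup, mesh_filter's own z axis and vertical above 0.35 rad).
It also fails if it takes over 69 s, if anything falls off the work surface, if the arm or the gripper's body presses on something with over 40 N, if the wrist force passes 120 N, or if a joint passes its speed limit or range.

## Working session

There is one attempt and no reset: what is moved stays moved. The work goes in short steps, Python scripts to look and compute and a tool call to move; the robot and the scene stay as the last step left them, time stands still between calls to the robot, and variables do not carry over. Pictures are saved under pics/ and viewed, about 8 in all and at most 12, crops included, and the job is handed in when it is done.

Besides the shell and the picture viewer there is one more tool, called after "Emit:" as name(argument=value, ...) on one line, values as JSON. servo_tool: Moves the arm, as the interface text tells. Its arguments: {"type":"object","properties":{"series":{"type":"array","items":{"type":"array","items":{"type":"number"}}},"hand":{"type":"number"},"squeeze":{"type":"number"}},"required":["series"]}

```bash
ls; mkdir -p pics; python3 - <<'E'
from plant import robot
import cv2
for n in("scene","top"):
    im=robot.capture(n); cv2.imwrite(f"pics/{n}0.png",im[:,:,::-1])
    m=robot.camera_model(n); print(n,m)
print(robot.read_state())
E
```

```text
pics
scene {'fx': 448.23773577236335, 'fy': 448.23773577236335, 'cx': 276.10670475057077, 'cy': 210.20893967744357, 'k1': -0.1103512622152694, 'R': array([[-0.58234213,  0.81290016, -0.00842466],
       [ 0.60311754,  0.42506383, -0.67495924],
       [-0.54509345, -0.39813826, -0.73780692]]), 't': array([ 0.37696226, -0.31746247,  1.6977636 ])}
top {'fx': 509.17075340941005, 'fy': 509.17075340941005, 'cx': 272.415682936377, 'cy': 216.88665927166414, 'k1': -0.0036198085265458976, 'R': array([[-0.02444429, -0.99964987,  0.01013011],
       [-0.99822651,  0.02385679, -0.05454062],
       [ 0.05427986, -0.01144535, -0.99846017]]), 't': array([-0.00316749,  0.61902521,  1.46141884])}
{'clock': 0.1, 'joints': array([-1.22690480e+00,  2.64670179e-01,  1.60520347e+00,  1.28894438e-05,
        1.27370707e+00, -3.69445851e-02]), 'joint_velocities': array([ 1.25550010e-03, -2.39892825e-04, -3.36978450e-03, -7.60781102e-05,
        7.34115574e-04,  5.82910418e-04]), 'tau': array([-1.23997952e-04, -5.03620863e+01, -3.58071399e+01,  7.30753108e-02,
        2.33652972e-02, -5.06600406e-05]), 'tcp_pos': array([ 0.25065746, -0.62605706,  0.237536  ]), 'tcp_rot': array([-3.13960640e+00, -8.57404781e-05,  3.80832238e-01]), 'force': array([1.29566765, 0.01192869, 0.00458734]), 'torque': array([0.03613483, 0.00822298, 0.00876531]), 'opening': 0.9991046698346852}
```

View pics/scene0.png

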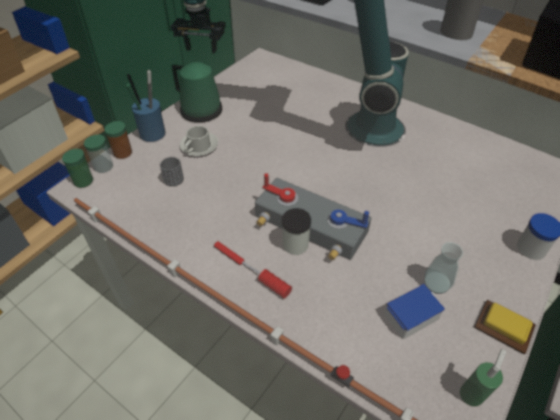

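View pics/top0.png

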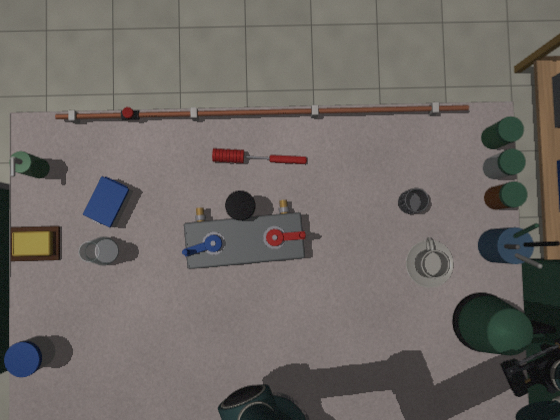

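The scene and top views show the unit clear of clutter. In the top view the blue pivot is at about (213,243) with its post at about (188,252), and the red pivot is at about (275,237) with its post at about (302,235). I'll enlarge both.

```bash
python3 - <<'E'
import cv2,numpy as np
a=cv2.imread("pics/top0.png")[200:280,175:315]; b=cv2.imread("pics/scene0.png")[165:265,245:385]
f=lambda i:cv2.resize(i,None,fx=5,fy=5,interpolation=cv2.INTER_CUBIC)[:,:700]
cv2.imwrite("pics/c0.png",cv2.resize(np.vstack([f(a)[:400],f(b)]),(560,720))[:600] if 0 else np.hstack([cv2.resize(a,(400,229)),cv2.resize(b,(400,286))[:229]]))
cv2.imwrite("pics/ct.png",f(a)); cv2.imwrite("pics/cs.png",f(b))
E
```

```text
(no output)
```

View pics/ct.png

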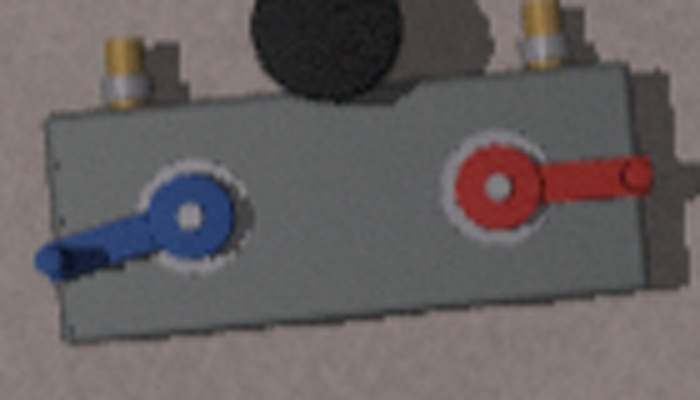

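View pics/cs.png

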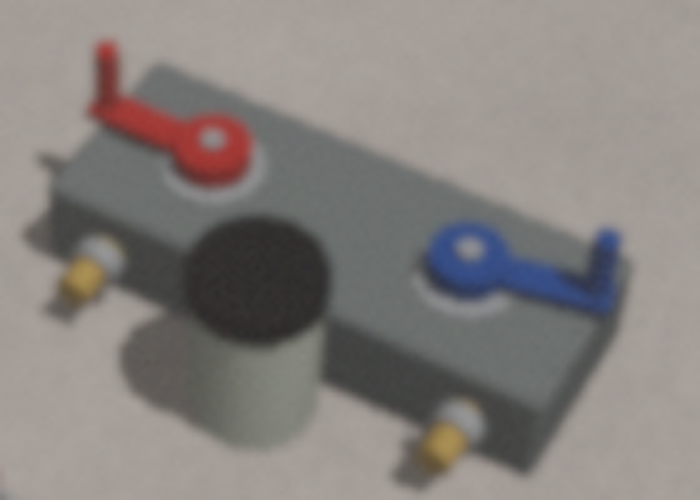

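The crops show these pixel positions:

| Point | Top crop | Scene crop |
|---|---|---|
| Blue post top | (48,262) | (607,237) |
| Red post top | (637,177) | (107,47) |
| Blue hub dot | (190,216) | (469,248) |
| Red hub dot | (498,187) | (212,140) |

Next I'll triangulate them.

```bash
cat > h.py <<'E'
import numpy as np, cv2
from plant import robot
def cal(m): return np.array([[m["fx"],0,m["cx"]],[0,m["fy"],m["cy"]],[0,0,1.]]),np.array([m["k1"],0,0,0.])
def tri(pts):  # [(model,(u,v)),...] two views
    n=[];P=[]
    for m,p in pts:
        K,d=cal(m); n.append(cv2.undistortPoints(np.array([[p]],float),K,d).reshape(2,1)); P.append(np.c_[m["R"],m["t"]])
    X=cv2.triangulatePoints(P[0],P[1],n[0],n[1]).ravel(); return X[:3]/X[3]
def proj(m,X):
    K,d=cal(m); return cv2.projectPoints(np.array([X],float),cv2.Rodrigues(m["R"])[0],m["t"],K,d)[0].ravel()
E
python3 - <<'E'
from h import *
T=robot.camera_model("top");S=robot.camera_model("scene")
full=lambda p,o:(o[0]+p[0]/5-.4,o[1]+p[1]/5-.4)
D=dict(bpost=((48,262),(607,237)),rpost=((637,177),(107,47)),bpiv=((190,216),(469,248)),rpiv=((498,187),(212,140)))
R={}
for k,(a,b) in D.items():
    a=full(a,(175,200));b=full(b,(245,165)); X=tri([(T,a),(S,b)]);R[k]=X
    print(k,X.round(4),"reproj",(proj(T,X)-a).round(2),(proj(S,X)-b).round(2))
d=R["bpiv"]-R["rpiv"];print("piv dist",np.linalg.norm(d[:2]),"yaw",np.arctan2(-d[0],d[1]))
for k in"br":
    e=R[k+"post"]-R[k+"piv"];print(k,np.linalg.norm(e[:2]),np.arctan2(-e[0],e[1]))
print(robot.camera_model("wrist"))
E
```

```text
bpost [0.5251 0.2196 0.1299] reproj [ 0.39 -0.22] [ 0.43 -0.01]
rpost [ 0.5626 -0.0954  0.1318] reproj [ 0.24 -0.17] [0.26 0.01]
bpiv [0.5476 0.1478 0.0953] reproj [ 0.16 -0.1 ] [0.18 0.  ]
rpiv [ 0.5595 -0.0213  0.0937] reproj [ 0.19 -0.13] [0.21 0.01]
piv dist 0.1695615305345569 yaw 0.07011491389598443
b 0.07526238936631903 0.3046628842384719
r 0.07409588962235876 -3.100144289313132
{'fx': 369.63870411468156, 'fy': 369.63870411468156, 'cx': 276.2371695452112, 'cy': 214.35922131246463, 'k1': -0.09869518308328405, 'R': array([[ 3.71903956e-01, -9.28270815e-01, -8.60600952e-04],
       [-8.84616072e-01, -3.54694710e-01,  3.02731017e-01],
       [-2.81321619e-01, -1.11825562e-01, -9.53075648e-01]]), 't': array([-0.67528881, -0.04204155,  0.39004222])}
```

The geometry checks out: the pivots are 170 mm apart, the radii are 75 mm, the post tops are at z≈0.13, and the isolator starts at about 0.24. My plan is to push with closed fingers, using the tool's −x face on blue. I'll lift first to clear the kettle.

Emit:
servo_tool(series=[[0, 0, -0.04, 0], [0, 0, -0.04, 0], [0, 0, -0.04, 0], [0, 0, -0.04, 0], [0, 0, -0.04, 0], [0.027, -0.03, 0, 0], [0.027, -0.03, 0, 0], [0.027, -0.03, 0, 0], [0.027, -0.03, 0, 0], [0.027, -0.03, 0, 0]], hand=255, squeeze=10)

```text
clock: 0.93
tcp_pos: [0.3192, -0.4371, 0.4379]
tcp_rot: [-3.123, 0.0, 0.37]
force: [0.1, 0.2, 0.2]
opening: 0.264
```

Emit:
servo_tool(series=[[0.027, -0.03, 0, 0], [0.027, -0.03, 0, 0], [0.027, -0.03, 0, 0], [0.027, -0.03, 0, 0], [0.027, -0.03, 0, 0], [0.027, -0.03, 0, 0], [0.027, -0.03, 0, 0], [0.027, -0.03, 0, 0], [0.027, -0.03, 0, 0], [0.027, -0.03, 0, 0]])

```text
clock: 1.77
tcp_pos: [0.4616, -0.0451, 0.4405]
tcp_rot: [-3.12, 0.001, 0.365]
force: [1.1, -0.2, -0.2]
opening: 0.005
```

Emit:
servo_tool(series=[[0.024, -0.028, 0.016, 0.01], [0.024, -0.028, 0.016, 0.01], [0.024, -0.028, 0.016, 0.01], [0.024, -0.028, 0.016, 0.01], [0.024, -0.028, 0.016, 0.01], [0.024, -0.028, 0.016, 0.01], [0.024, -0.028, 0.016, 0], [0.02, -0.022, 0.016, 0], [0, 0, 0, 0], [0, 0, 0, 0]])

```text
clock: 2.6
tcp_pos: [0.5673, 0.2443, 0.3087]
tcp_rot: [-3.122, 0.005, 0.313]
force: [-0.0, -0.2, 1.1]
opening: 0.006
```

```bash
python3 - <<'E'
from h import *
im=robot.capture("wrist"); cv2.imwrite("pics/w0.png",im[:,:,::-1])
m=robot.camera_model("wrist")
s=robot.read_state();print(s["tcp_pos"],s["tcp_rot"],s["force"])
for X in([.5251,.2196,.13],[.5476,.1478,.0953]):print(proj(m,X))
E
```

```text
[0.56682888 0.24395707 0.30816353] [-3.12182464  0.00572174  0.31193973] [ 0.05882135  0.04629397 -0.72548115]
[289.57041721 236.01127196]
[362.00344352 224.71604181]
```

View pics/w0.png

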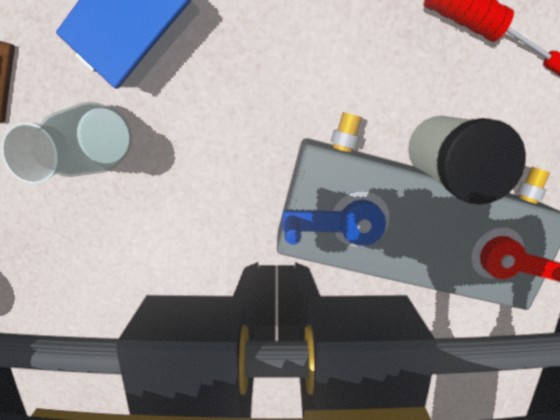

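The wrist view shows the blue post top at (292,236), against a predicted (290,236), and the hub at (364,226), against (362,225). That agrees to within 2 mm. The space at the post's +x side is free, so I'll descend there.

Emit:
servo_tool(series=[[-0.002, 0.003, 0.035, 0], [-0.002, 0.003, 0.035, 0], [-0.002, 0.002, 0.035, 0], [-0.002, 0.002, 0.035, 0], [0, 0, 0.035, 0], [0, 0, 0.025, 0], [0, 0, 0.005, 0], [0, 0, 0, 0]])

```text
clock: 3.32
tcp_pos: [0.5657, 0.2267, 0.1086]
tcp_rot: [-3.124, -0.013, 0.303]
force: [-0.2, -0.1, 0.6]
opening: 0.007
```

Emit:
servo_tool(series=[[-0.003, -0.003, 0.006, 0], [-0.005, -0.001, 0.004, 0], [-0.005, 0, 0, 0], [-0.004, 0, 0, 0], [-0.004, 0, 0, 0], [-0.004, 0, 0, 0]])

```text
clock: 3.82
tcp_pos: [0.5447, 0.2231, 0.1076]
tcp_rot: [-3.124, -0.028, 0.3]
force: [-1.0, 0.8, -0.0]
opening: 0.009
```

Emit:
servo_tool(series=[[-0.004, -0.001, 0.002, 0], [-0.004, -0.001, 0.002, -0.05], [-0.004, -0.001, 0.002, -0.05], [-0.004, -0.001, 0.002, -0.05], [-0.004, -0.001, 0.002, -0.05], [-0.004, -0.001, 0.002, -0.05]])

```text
clock: 4.32
tcp_pos: [0.5277, 0.2231, 0.103]
tcp_rot: [-3.138, -0.055, 0.562]
force: [2.9, 0.5, 1.6]
opening: 0.005
```

Emit:
servo_tool(series=[[-0.004, -0.001, 0.002, -0.03], [-0.004, -0.001, 0.002, -0.03], [-0.004, -0.001, 0.002, -0.04], [-0.003, -0.001, 0.001, -0.04]])

```text
clock: 4.65
tcp_pos: [0.5187, 0.2209, 0.1004]
tcp_rot: [3.131, -0.071, 0.712]
force: [1.5, 0.6, 0.5]
opening: 0.006
```

Emit:
servo_tool(series=[[-0.004, -0.001, 0.001, -0.02], [-0.004, -0.001, 0.001, -0.02], [-0.003, -0.001, 0.001, -0.03]])

```text
clock: 4.9
tcp_pos: [0.5114, 0.2173, 0.0996]
tcp_rot: [3.122, -0.079, 0.787]
force: [1.3, 0.6, 0.3]
opening: 0.007
```

Emit:
servo_tool(series=[[-0.003, -0.001, 0, -0.02], [-0.003, -0.001, 0, -0.03], [-0.003, -0.001, 0, -0.03]])

```text
clock: 5.15
tcp_pos: [0.5037, 0.2128, 0.0998]
tcp_rot: [3.113, -0.081, 0.872]
force: [2.3, 0.8, -0.3]
opening: 0.001
```

Emit:
servo_tool(series=[[-0.0025, -0.001, 0, -0.03], [-0.0025, -0.001, 0, -0.03]])

```text
clock: 5.32
tcp_pos: [0.499, 0.2099, 0.0996]
tcp_rot: [3.106, -0.08, 0.936]
force: [3.0, 1.6, 0.9]
opening: 0.006
```

Emit:
servo_tool(series=[[-0.0025, -0.001, 0, -0.03], [-0.0025, -0.001, 0, -0.03]])

```text
clock: 5.48
tcp_pos: [0.4946, 0.207, 0.0995]
tcp_rot: [3.1, -0.079, 0.999]
force: [2.3, -0.1, -0.1]
opening: 0.004
```

Emit:
servo_tool(series=[[-0.0025, 0, 0, -0.03], [-0.0025, 0, 0, -0.03]])

```text
clock: 5.65
tcp_pos: [0.4911, 0.2033, 0.0993]
tcp_rot: [3.096, -0.078, 1.062]
force: [1.2, 4.5, 1.9]
opening: 0.008
```

Emit:
servo_tool(series=[[-0.002, 0, 0, -0.025], [-0.002, 0, 0, -0.025]])

```text
clock: 5.82
tcp_pos: [0.4895, 0.2019, 0.0997]
tcp_rot: [3.092, -0.081, 1.114]
force: [3.3, 6.4, -2.0]
opening: 0.008
```

Emit:
servo_tool(series=[[-0.002, 0, 0, -0.015], [-0.002, 0, 0, -0.015]])

```text
clock: 5.98
tcp_pos: [0.4882, 0.2006, 0.0997]
tcp_rot: [3.089, -0.085, 1.146]
force: [2.5, 6.3, -1.8]
opening: 0.003
```

Emit:
servo_tool(series=[[-0.002, 0, 0, -0.015], [-0.002, 0, 0, -0.015]])

```text
clock: 6.15
tcp_pos: [0.487, 0.1993, 0.0997]
tcp_rot: [3.086, -0.089, 1.177]
force: [1.9, 6.4, -1.5]
opening: 0.002
```

Emit:
servo_tool(series=[[-0.002, 0, 0, -0.01], [-0.002, 0, 0, -0.01]])

```text
clock: 6.32
tcp_pos: [0.4859, 0.198, 0.0997]
tcp_rot: [3.083, -0.093, 1.197]
force: [3.3, 5.4, -1.2]
opening: 0.003
```

Emit:
servo_tool(series=[[-0.002, 0, 0, -0.01], [-0.002, 0, 0, -0.01]])

```text
clock: 6.48
tcp_pos: [0.485, 0.1968, 0.0999]
tcp_rot: [3.08, -0.098, 1.218]
force: [3.3, 7.8, -1.6]
opening: 0.009
```

Emit:
servo_tool(series=[[-0.002, 0, 0, -0.01]])

```text
clock: 6.57
tcp_pos: [0.4848, 0.1966, 0.1]
tcp_rot: [3.079, -0.102, 1.228]
force: [4.8, 9.0, -2.8]
opening: 0.003
```

Emit:
servo_tool(series=[[-0.002, 0, 0, 0]])

```text
clock: 6.65
tcp_pos: [0.4848, 0.1965, 0.1001]
tcp_rot: [3.078, -0.106, 1.227]
force: [4.6, 8.7, -3.7]
opening: 0.005
```

Emit:
servo_tool(series=[[-0.0026, 0, 0, 0], [-0.0027, 0, 0, 0]])

```text
clock: 6.82
tcp_pos: [0.4847, 0.196, 0.1003]
tcp_rot: [3.076, -0.117, 1.226]
force: [5.2, 11.6, -5.2]
opening: 0.006
```

Emit:
servo_tool(series=[[-0.0028, 0, 0, 0], [-0.0029, 0, 0, 0]])

```text
clock: 6.98
tcp_pos: [0.4847, 0.196, 0.1005]
tcp_rot: [3.074, -0.129, 1.224]
force: [5.1, 13.2, -6.5]
opening: 0.007
```

Firm at about 14 N with no further travel, so the isolator is seated at about 1.07 rad. I'll back off and rise.

Emit:
servo_tool(series=[[0.006, 0, 0, 0], [0.012, 0, 0, 0], [0.014, 0, 0, 0], [0.01, 0, 0, 0], [0, 0, -0.02, 0], [0, 0, -0.035, 0], [0, 0, -0.035, 0], [0, 0, -0.02, 0], [0, 0, 0, 0]])

```text
clock: 7.73
tcp_pos: [0.4805, 0.2275, 0.2126]
tcp_rot: [3.089, -0.114, 1.225]
force: [0.7, 0.2, 0.2]
opening: 0.007
```

Emit:
servo_tool(series=[[-0.029, 0.025, -0.004, 0], [-0.029, 0.025, -0.004, 0], [-0.029, 0.025, -0.004, 0], [-0.029, 0.025, -0.004, 0], [-0.029, 0.025, -0.004, 0], [-0.029, 0.025, -0.004, 0], [-0.029, 0.025, -0.004, 0], [-0.029, 0.025, -0.004, 0], [-0.029, 0.025, -0.004, 0], [0, 0, 0, 0]])

```text
clock: 8.57
tcp_pos: [0.6026, -0.1041, 0.217]
tcp_rot: [3.102, -0.111, 1.236]
force: [-0.4, -0.3, 0.1]
opening: 0.007
```

Emit:
servo_tool(series=[[0, 0, 0, -0.122], [0, 0, 0, -0.122], [0, 0, 0, -0.122], [0, 0, 0, -0.122], [0, 0, 0, -0.122], [0, 0, 0, -0.122], [0, 0, 0, -0.122], [0, 0, 0, -0.122], [0, 0, 0, -0.122], [0, 0, 0, -0.122]])

```text
clock: 9.4
tcp_pos: [0.5952, -0.1016, 0.1941]
tcp_rot: [3.038, -0.026, 2.484]
force: [0.7, -0.4, -0.0]
opening: 0.003
```

Emit:
servo_tool(series=[[0, 0, 0, -0.122], [0, 0, 0, -0.122], [0, 0, 0, -0.122], [0, 0, 0, -0.122], [0, 0, 0, -0.122], [0, 0, 0, -0.12], [0, 0, 0, 0]])

```text
clock: 9.98
tcp_pos: [0.5886, -0.0951, 0.1791]
tcp_rot: [3.042, 0.03, -3.048]
force: [0.2, -0.6, -0.1]
opening: 0.007
```

Emit:
servo_tool(series=[[-0.01, 0, 0, 0.03], [-0.008, 0, 0.01, 0.02], [0, 0, 0.025, 0], [0, 0, 0.025, 0], [0, 0, 0.018, 0], [0, 0, 0.004, 0], [0, 0, 0, 0]])

```text
clock: 10.57
tcp_pos: [0.6056, -0.0808, 0.0879]
tcp_rot: [3.038, 0.013, -3.122]
force: [0.7, 1.0, 0.1]
opening: 0.001
```

```bash
python3 - <<'E'
from h import *
ims=[robot.capture("top")[190:290,165:325,::-1],robot.capture("scene")[155:255,235:395,::-1]]
cv2.imwrite("pics/c1.png",np.hstack([cv2.resize(i,(400,250),interpolation=cv2.INTER_CUBIC) for i in ims]))
s=robot.read_state();print(s["tcp_pos"],s["tcp_rot"],s["force"],s["joints"].round(2))
E
```

```text
[ 0.60626222 -0.08116863  0.08934682] [ 3.03855119  0.01509873 -3.12115414] [ 0.18814393 -0.30324206  1.21999383] [-0.23  0.28  1.88  0.12  1.   -1.89]
```

View pics/c1.png

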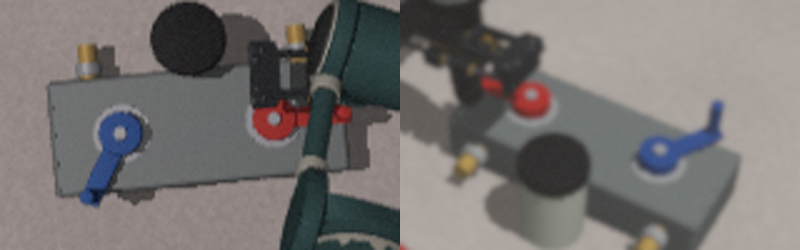

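The picture shows the isolator staying at about 1.07 rad, where I left it, and the red crank still at 0 with the closed fingers on its +x side. I'll move 12 mm outward, rise slightly and approach.

Emit:
servo_tool(series=[[0, -0.008, -0.008, 0], [0.006, -0.006, -0.002, 0], [0.007, 0, 0, 0], [0.006, 0, 0, 0], [0.003, 0, 0, 0], [0.0025, 0, 0, 0], [0.0025, 0, 0, 0]])

```text
clock: 11.25
tcp_pos: [0.5812, -0.1007, 0.1057]
tcp_rot: [3.042, 0.027, -3.125]
force: [1.6, -0.2, -0.4]
opening: 0.001
```

Emit:
servo_tool(series=[[0.0025, 0, 0.002, 0], [0.0025, 0, 0.002, 0.02], [0.0025, 0, 0.002, 0.03], [0.0025, 0, 0.001, 0.03]])

```text
clock: 11.58
tcp_pos: [0.5745, -0.1005, 0.101]
tcp_rot: [3.042, 0.028, 3.072]
force: [1.6, -1.9, 1.7]
opening: 0.004
```

Emit:
servo_tool(series=[[0.003, 0, 0, 0.04], [0.003, 0, 0, 0.04], [0.003, 0, 0, 0.04], [0.003, 0, 0, 0.04]])

```text
clock: 11.92
tcp_pos: [0.5652, -0.1011, 0.101]
tcp_rot: [3.042, 0.019, 2.903]
force: [2.6, -2.4, -0.5]
opening: 0.003
```

Free: the selector is at about 0.18 rad with about 3 N. Continuing.

Emit:
servo_tool(series=[[0.0045, -0.0005, 0, 0.04], [0.0045, -0.0005, 0, 0.05], [0.0045, -0.0005, 0, 0.05], [0.0045, -0.0005, 0, 0.05], [0.0045, -0.0005, 0, 0.05], [0.0045, -0.0005, 0, 0.05]])

```text
clock: 12.42
tcp_pos: [0.5419, -0.0991, 0.1008]
tcp_rot: [3.045, 0.001, 2.596]
force: [1.1, -3.7, 0.5]
opening: 0.007
```

Emit:
servo_tool(series=[[0.0045, -0.0005, 0, 0.05], [0.0045, -0.0005, 0, 0.05], [0.0045, -0.0005, 0, 0.05], [0.0045, -0.0005, 0, 0.05], [0.0045, -0.0005, 0, 0.05], [0.0045, -0.0005, 0, 0.05], [0.0045, -0.0005, 0, 0.05]])

```text
clock: 13.0
tcp_pos: [0.516, -0.0872, 0.1004]
tcp_rot: [3.055, -0.021, 2.226]
force: [0.6, -3.6, -0.8]
opening: 0.007
```

Emit:
servo_tool(series=[[0.0045, -0.0007, 0, 0.045], [0.0045, -0.0007, 0, 0.045], [0.0045, -0.0007, 0, 0.05], [0.0045, -0.0007, 0, 0.05], [0.0045, -0.0007, 0, 0.05], [0.0035, -0.0007, 0, 0.04]])

```text
clock: 13.5
tcp_pos: [0.498, -0.0703, 0.1003]
tcp_rot: [3.068, -0.036, 1.929]
force: [0.6, -1.6, 0.2]
opening: 0.006
```

Emit:
servo_tool(series=[[0.003, -0.0005, 0, 0.03], [0.003, -0.0005, 0, 0.03], [0.003, -0.0005, 0, 0.03], [0.002, 0, 0, 0.02]])

```text
clock: 13.83
tcp_pos: [0.4925, -0.0616, 0.1001]
tcp_rot: [3.073, -0.04, 1.811]
force: [-1.6, -2.1, 1.3]
opening: 0.008
```

Emit:
servo_tool(series=[[0.002, 0, 0, 0.02], [0.002, 0, 0, 0.02], [0.002, 0, 0, 0.02]])

```text
clock: 14.08
tcp_pos: [0.4914, -0.0605, 0.1004]
tcp_rot: [3.076, -0.033, 1.749]
force: [0.8, -8.8, -1.7]
opening: 0.007
```

Emit:
servo_tool(series=[[0.002, 0, 0, 0], [0.002, 0, 0, 0]])

```text
clock: 14.25
tcp_pos: [0.4914, -0.0606, 0.1004]
tcp_rot: [3.076, -0.024, 1.749]
force: [1.8, -7.6, -1.4]
opening: 0.007
```

Emit:
servo_tool(series=[[-0.005, 0, 0, 0], [-0.012, 0, 0, 0], [-0.014, 0, 0, 0], [-0.012, 0, 0, 0], [0, 0, -0.02, 0], [0, 0, -0.035, 0], [0, 0, -0.035, 0], [0, 0, -0.035, 0], [-0.03, 0, -0.02, 0], [-0.035, 0, 0, 0]])

```text
clock: 15.08
tcp_pos: [0.4964, -0.1754, 0.2411]
tcp_rot: [3.091, -0.035, 1.75]
force: [1.7, 0.3, 0.3]
opening: 0.004
```

Emit:
servo_tool(series=[[-0.035, 0, 0, 0], [-0.035, 0, 0, 0], [-0.035, 0, 0, 0], [-0.035, 0, 0, 0], [0, 0, 0, 0], [0, 0, 0, 0]])

```text
clock: 15.58
tcp_pos: [0.5223, -0.3301, 0.2387]
tcp_rot: [3.086, -0.032, 1.744]
force: [-0.2, 0.2, -0.4]
opening: 0.007
```

```bash
python3 - <<'E'
from h import *
ims=[robot.capture("top")[190:290,165:325,::-1],robot.capture("scene")[155:255,235:395,::-1]]
cv2.imwrite("pics/c2.png",np.vstack([cv2.resize(i,(480,300),interpolation=cv2.INTER_CUBIC) for i in ims]))
s=robot.read_state();print(s["clock"],s["tcp_pos"],s["tcp_rot"],s["force"],abs(s["joint_velocities"]).max())
E
```

```text
15.6833 [ 0.52215498 -0.32863282  0.23864743] [ 3.08607801 -0.0318664   1.74549916] [ 0.18639042  0.08174844 -0.11133806] 0.026723227313859475
```

View pics/c2.png

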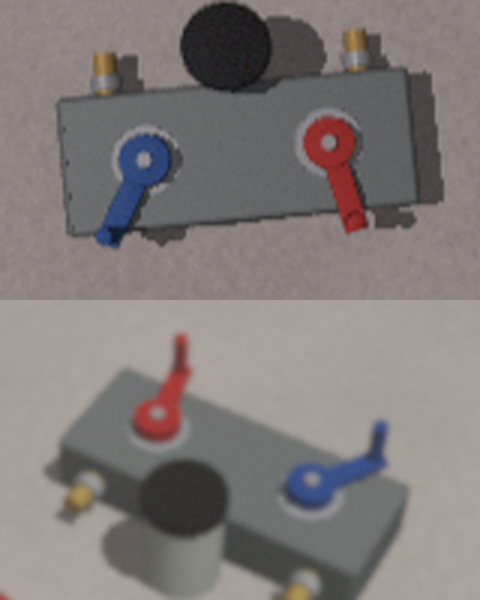

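The picture shows both cranks swung to the robot's side, with nothing touching them. I'll measure their final angles from the crop pixels.

```bash
python3 - <<'E'
from h import *
T=robot.camera_model("top");S=robot.camera_model("scene")
f=lambda p,o:(o[0]+p[0]/3-.33,o[1]+p[1]/3-.33)
D=dict(rpost=((354,219),(181,38)),rpiv=((329,142),(157,112)),bpost=((109,237),(380,126)),bpiv=((144,159),(311,179)))
R={k:tri([(T,f(a,(165,190))),(S,f(b,(235,155)))]) for k,(a,b) in D.items()}
for k,v in R.items(): print(k,v.round(4))
d=R["bpiv"]-R["rpiv"];yaw=np.arctan2(-d[0],d[1]);print("yaw",yaw)
e=R["rpost"]-R["rpiv"];print("sel",np.arctan2(-e[0],-e[1])+yaw,np.hypot(*e[:2]))
e=R["bpost"]-R["bpiv"];print("iso",np.arctan2(-e[0],e[1])-yaw,np.hypot(*e[:2]))
E
```

```text
rpost [ 0.4898 -0.0412  0.1328]
rpiv [ 0.5594 -0.0216  0.096 ]
bpost [0.4785 0.178  0.1265]
bpiv [0.5479 0.1477 0.0949]
yaw 0.06753222341598146
sel 1.3628594602013966 0.07229811562127818
iso 1.092170102185676 0.07578005050995329
```

Final angles: selector ≈1.36 (at its 1.35 stop) and isolator ≈1.09. The robot is clear and at rest, so I'll check the bystanders against the first picture numerically and hand in.

```bash
python3 - <<'E'
from h import *
a=cv2.imread("pics/top0.png").astype(int);b=robot.capture("top")[:,:,::-1].astype(int)
d=abs(a-b).max(2)
for n,(u,v) in dict(mesh=(414,201),box=(106,201),carafe=(102,251),brush=(260,157),saucer=(430,263)).items():
    print(n,np.percentile(d[v-25:v+25,u-30:u+30],[50,90,99]))
robot.sign_off()
E
```

```text
mesh [ 10.  81. 101.]
box [ 8. 11. 13.]
carafe [ 9. 11. 13.]
brush [ 9. 12. 13.]
saucer [ 85. 103. 116.]
the job is handed in; nothing more can be done
```

The job is handed in: the isolator is shut on its seat, the selector is over at its stop, and the arm is clear of both.

- **Isolator:** I pushed the blue crank anticlockwise with closed fingers. I felt the latch at about 7 N, then a firm seat, and stopped at about 14 N at the post, below the 20 N limit. It stayed set when I let go.
- **Selector:** The red crank then turned freely at about 3 N until its stop, which I met with about 9 N.
- **Last checks:** Measured from the top and scene pictures, the selector is at about 1.36 rad (stop at 1.35) and the isolator at about 1.09 rad. The fingers were about 0.29 m from the red post, and the force reading was near zero.
- **Bystanders:** Comparing top pictures from before and after, the flip box, carafe and brush are unchanged. The comparison was not clean for the mesh filter and the saucer with teacup. I think that is the arm or its shadow over them in the last picture, but I did not confirm it. The tool stayed well above that area and I felt no contact there.
- **Tool tilt:** The tool drifted to about 0.1 rad of tilt while pushing, with no effect on the result.

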